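# Roll the pasted mailing tube to the red strip

## Task

A paper band has just been pasted round the mailing tube that lies on the cutting mat. Press the band down by rolling the tube along the mat under your fingertips, pushing only on its top and not on its sides or ends, until it has come to rest lying squarely along the middle of the red tape strip. It must roll there and not be slid along, and it is never picked up or stood on end; leave the things around the mat where they are.

Things in the scene. Friction and masses are not known exactly. Their poses are not given: they have to be found in the camera images.
- tube_center (a point): Centre of the mailing tube, on its axis: a brown card cylinder 80 mm in diameter, 160 mm long, 0.25 to 0.5 kg, with white end caps, a white paper band and a blue seam stripe. Local x runs along its axis; local z points to the blue seam, straight up at the start, and turns with the tube. Lying on the mat its centre is 43 mm and its top 83 mm above the worktop.
- red_strip: Strip of red tape stuck flat across the mat, 220 mm long (local x), 25 mm wide (local y), under 1 mm thick; origin at its centre, on the mat (3 mm above the worktop). At the start it is nearly parallel to the tube and 70 to 130 mm to one side of it (left or right).
- yellow_strip: Strip of yellow tape of the same size and direction on the other side of the tube; not the target.
- mat: Dark green cutting mat fixed to the worktop, 240 mm (local x) by 460 mm (local y), 3 mm thick; origin at its centre, on the worktop. The tube rolls along its local y, its top moving twice as far as its centre; rolled slowly it stops by itself within a few mm of being let go. Fingertips pressed on its top with about 5 N carry it along without slipping.
- notes: Block of yellow sticky notes, 50 x 50 x 24 mm, on the right of the mat; origin under its centre. Bystander.
- marker: White and black marker pen lying on the worktop, 17 x 132 x 19 mm, origin under its centre. Bystander.
- labels: Roll of white labels lying flat behind the mat, 44 mm in diameter and 30 mm high; origin under its centre. Bystander.
- calculator: Dark desk calculator lying behind the mat, 125 x 74 x 16 mm; origin under its centre. Bystander.
- staples: Small green card box of staples, 42 x 68 x 19 mm, on the left of the mat; origin under its centre. Bystander.

How it is judged (in metres and radians):
At the end, for the whole second after the job is handed in: The tube rests on the mat along the red strip: axis within 11 mm of its centre line and 0.15 rad of its direction, middle within 40 mm of the strip's middle lengthwise, and turned so that the blue seam is over 1.1 rad from straight up (so it was rolled, not slid) (y of tube_center in the frame of red_strip between -0.011 and 0.011 m and x of tube_center in the frame of red_strip between -0.04 and 0.04 m and angle between the x axis of tube_center and the x axis of red_strip, either way round below 0.15 rad and angle between tube_center's own z axis and vertical above 1.1 rad and height (world z) of tube_center below 0.047 m and linear speed of tube below 0.01 m/s); the robot touches nothing.
It fails at once if the tube is lifted off the mat or stood up (height (world z) of tube_center above 0.058 m or angle between tube_center's own x axis and vertical below 1.3 rad or angle between tube_center's own x axis and vertical above 1.85 rad).
It fails at once if the tube is pushed low on its side or end instead of on its top (contact force between the fingers and tube above 0.3 N and height (world z) of the grasp point below 0.075 m).
It fails at once if a bystander is knocked away from its place (distance of any of labels, calculator, marker, notes, staples from where it was at the start of the episode above 0.02 m).
It also fails if it takes over 64 s, if anything falls off the work surface, if the arm or the gripper's body presses on something with over 40 N, if the wrist force passes 120 N, or if a joint passes its speed limit or range.

## Robot

A 6-joint arm with a two-finger parallel gripper is mounted at the origin on a cart in front of the work surface, level with it; the furniture and walls round the work are solid. World frame = base frame: x ahead of the robot, y to its left, z up, the work surface at z = 0. Lengths are in mm, angles in rad, forces in N, time in s.
With the tool pointing down it reaches from about 350 to 875 mm from the base axis. Payload 4.2 kg.
Tool frame: the origin (TCP) lies midway between the tips of the shut fingers; the grasp point (between the pads) lies 19 mm behind it (tcp_to_grasp is the distance from the TCP to the grasp point, in mm); z points along the fingers, y is the line along which they close (so a half turn about z gives the same grasp; the last joint's range is limited). The gripper opens to 85 mm and grips with 20 to 120 N. Pads are 22 mm wide; open, the fingers measure 114 mm over their backs; the gripper's body (76 mm by 85 mm) begins 54 mm behind the grasp point. The pads swing forward as they close: fully open they stand 13 mm farther back than shut.
Start: joints at [0.259, 0.385, 0.008, 0, -1.194, -0.259], TCP at [624.979, 0.025, 231.312] pointing down, gripper open.
Joint ranges: [-3.14, 3.14], [-1.21, 2.06], [-1.07, 1.41], [-3.16, 2.05], [-2.99, -0.16], [-3.1, 3.1]. Speed limits (rad/s): [2.79, 2.79, 3.14, 3.14, 3.14, 3.14].

## Interface

Orientations are given as a unit quaternion [x, y, z, w].
In Python, from bench import read_state, get_image, job_done, tcp_to_grasp gives the robot as it stands.
- The arm moves only by the tool jog_arm, never from a script. Its argument "plan" is a list of rows, each a list of 3 entries, a list of its own where there are three numbers: the finger opening in mm, from 0 to 85.4, then the shift along the tool's x, y, z as a fraction of full scale, then the turn, a rotation vector about the tool's x, y, z as a fraction of full scale. A call has 1 to 10 rows; each row is the pose to reach, as a shift and turn from the pose commanded when the call began, along the tool's axes at that moment; what a row does not reach only later rows make up. Full scale, the value 1, is 0.1 m for a shift and 60 degrees for a turn. A row lasts 1/8 s, in which the tool goes at most 62.5 mm and 10.7 degrees, less where a joint would pass 70% of its speed; a pose out of reach is approached as far as the arm can. A call with a number of a shift or a turn outside -1 to 1 is refused whole. A call with a gripper value outside its range is refused whole. The fingers move at their own pace and stop on an object; the grip force is fixed at half the most. Time passes only in rows, so rows that repeat a pose let the fingers close. It gives the time, the measured TCP pose, the force, the opening and the grip force at its end, in the units of the state.
- read_state(): the state, without advancing time (a new reading comes with each control period).
- get_image(name): name is "scene" or "side" or "wrist"; returns a dict with "img" (420x560x3 uint8, red, green, blue), "range_z" (420x560 float32, mm along the optical axis (not along the pixel's ray), 0 where there is no reading), "intrinsics" (3x3 intrinsics, pixels), "distortion" ([k1, k2, p1, p2, k3] as OpenCV has them; the pictures are not rectified), "extrinsics" (4x4, takes a point from camera to world coordinates); the wrist camera has in their place "tool_from_camera" (4x4, takes a point from camera to tool coordinates, whose origin is the TCP and whose axes are the flange's). Camera axes: x right, y down, z forward; pixel columns grow to the right and rows downward; lengths in mm; the calibration is good to about 2 mm. A picture is of the moment at which its call begins: read the wrist's pose just before it.
- job_done(): hands the job in; it is judged then, once.
The state is a dict: "clock": time; "joints": joint angles; "joint_vel": joint speeds; "joint_efforts": joint torques, N m; "position": TCP position; "ee_rot": TCP orientation; "contact_force": force on the tool from outside, world axes, zero at the start; "wrist_torque": the same for the moment, N m; "gripper_width": finger opening in mm; "grasp_force": force on a finger pad.
Only numpy, scipy, OpenCV 4.12 (cv2) and the standard library are available. Lean on these libraries where they do the work, as an engineer would, in place of code of your own. Each camera call takes 0.05 s, during which the arm holds its last target. There are 200 camera calls.

## Working session

There is one attempt and no reset: what is moved stays moved. The work goes in short steps, Python scripts to look and compute and a tool call to move; the robot and the scene stay as the last step left them, time stands still between calls to the robot, and variables do not carry over. Pictures are saved under pics/ and viewed, at most 10 in all, crops included, and the job is handed in when it is done.

Besides the shell and the picture viewer there is one more tool, called after ">>>" by a JSON object that holds its "api" and its "payload", one argument or row to a line. jog_arm: Moves the arm, as the interface text tells. Its arguments: {"type":"object","properties":{"plan":{"type":"array"}},"required":["plan"]}

```bash
mkdir -p pics; cat > h.py <<'E'
import numpy as np, cv2
from bench import *
def cloud(n):
    s=read_state(); d=get_image(n); K=np.array(d["intrinsics"]); z=d["range_z"]
    h,w=z.shape; u,v=np.meshgrid(np.arange(w),np.arange(h))
    p=cv2.undistortPoints(np.stack([u,v],-1).reshape(-1,1,2).astype(np.float64),K,np.array(d["distortion"])).reshape(h,w,2)
    P=np.dstack([p*z[...,None],z])
    if n=="wrist":
        from scipy.spatial.transform import Rotation as R
        T=np.eye(4);T[:3,:3]=R.from_quat(s["ee_rot"]).as_matrix();T[:3,3]=s["position"]; T=T@np.array(d["tool_from_camera"])
    else: T=np.array(d["extrinsics"])
    W=P@T[:3,:3].T+T[:3,3]; W[z==0]=np.nan
    return d["img"],W
def save(img,f): cv2.imwrite("pics/"+f,img[...,::-1])
def line(m,W):
    q=W[m&np.isfinite(W[...,0])]
    r=cv2.minAreaRect(q[:,:2].astype(np.float32)); return len(q),np.median(q,0).round(1),[np.round(x,1) for x in r]
def measure(n):
    img,W=cloud(n); r,g,b=[img[...,i].astype(int) for i in range(3)]
    z=W[...,2]; box=(W[...,0]>350)&(W[...,0]<850)&(abs(W[...,1])<350)
    print(n,"red",line((r>130)&(g<80)&(b<80)&box&(z<12),W))
    print("yellow",line((r>140)&(g>120)&(b<90)&box&(z<12),W))
    t=box&(z>60)&(z<95); print("tube>60",line(t,W), "top",np.nanpercentile(z[t],98))
    print("blue",line((b>r+50)&box&(z<95)&(z>30),W))
    return img,W
E
python3 - <<'E'
from h import *
s=read_state();print(s["position"],s["ee_rot"],s["contact_force"],tcp_to_grasp)
a,_=measure("scene");b,_=measure("wrist");save(a,"s.png");save(b,"w.png")
E
```

```text
[6.24414239e+02 8.86624834e-03 2.30224056e+02] [-0.70705955  0.70715318  0.0007181  -0.00081017] [-0.28809514  0.21251872  0.18431795] 18.700000000000003
scene red (598, array([578.2, -95.7,   3.8]), [array([584.2, -95.4]), array([222.1,  30.6]), np.float64(2.8)])
yellow (499, array([554.2,  92.5,   4. ]), [array([576.2,  92.5]), array([226.4,  33.8]), np.float64(2.7)])
tube>60 (2437, array([660. , -33.3,  80.2]), [array([ 713. , -118.2]), array([162.1, 507.9]), np.float64(47.0)]) top 93.86539754664881
blue (13, array([ 5.483e+02, -1.000e-01,  8.510e+01]), [array([551.1,   1.5]), array([33.3,  6. ]), np.float64(5.2)])
wrist red (6749, array([583.7, -94.2,   4.6]), [array([583.6, -94.2]), array([221.4,  26. ]), np.float64(2.6)])
yellow (4402, array([573.1,  92.4,   4.7]), [array([629.8,  98.6]), array([331.4,  38.4]), np.float64(5.9)])
tube>60 (18391, array([598. ,  -7. ,  80.2]), [array([677.6, -37.6]), array([136.1, 371.6]), np.float64(65.9)]) top 90.75243501078585
blue (1427, array([583. ,   4.5,  84.6]), [array([586.4,   4.8]), array([118.1,   9.3]), np.float64(4.2)])
```

View pics/s.png

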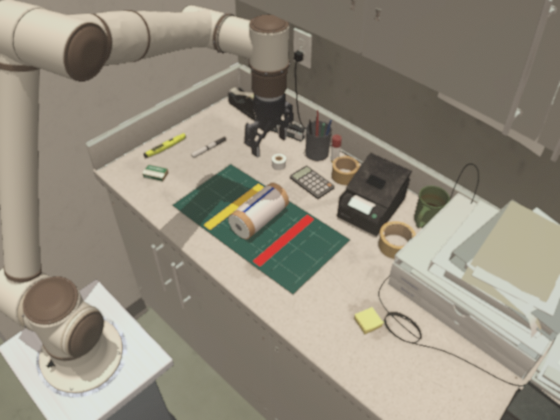

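View pics/w.png

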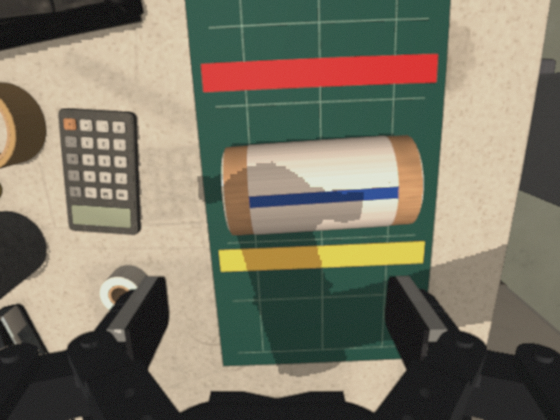

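The wrist view shows the tube with its seam up at about (320,197), the red strip above it at (320,72) and the yellow one below at (322,257). The tool's x axis points to red, and the finger line lies along the tube, so I can roll it with two fingertips in short strokes.

>>> {"api": "jog_arm", "payload": {
  "plan": [
    [60, [-0.1, 0.2, 0.2], [0, 0, -0.04]],
    [60, [-0.17, 0.38, 0.5], [0, 0, -0.07]],
    [60, [-0.17, 0.38, 0.8], [0, 0, -0.07]],
    [60, [-0.17, 0.38, 1.0], [0, 0, -0.07]],
    [60, [-0.17, 0.38, 1.0], [0, 0, -0.07]],
    [60, [-0.17, 0.38, 1.0], [0, 0, -0.07]],
    [60, [-0.17, 0.38, 1.0], [0, 0, -0.07]]
  ]
}}

```text
clock: 0.98
position: [587.7, 17.1, 132.4]
ee_rot: [0.733, -0.681, 0.001, -0.001]
contact_force: [-0.6, -0.2, 0.2]
gripper_width: 59.7
grasp_force: 0.0
```

```bash
python3 - <<'E'
from h import *
s=read_state();print(s["position"],s["ee_rot"],s["contact_force"],s["gripper_width"])
a,_=measure("wrist");b,_=measure("side");save(b,"side.png")
E
```

```text
[587.6856311   17.13977905 132.44272247] [ 7.32548751e-01 -6.80713728e-01  6.03435591e-04 -8.85580912e-04] [-0.60798998 -0.22102981  0.24859057] 59.67714096574539
wrist red (13216, array([584.7, -94.3,   4.6]), [array([584.1, -94.3]), array([222.3,  26. ]), np.float64(2.6)])
yellow (5083, array([578.6,  91.3,   4.7]), [array([575.6,  92.7]), array([221.6,  26.5]), np.float64(2.6)])
tube>60 (34048, array([587.2,  -4. ,  80.4]), [array([586.7,   4.4]), array([163.9,  74.6]), np.float64(3.9)]) top 85.2720586572955
blue (3479, array([585.9,   4.4,  84.7]), [array([586.7,   4.5]), array([119.3,   9.7]), np.float64(3.8)])
side red (338, array([574.4, -95.7,   3.2]), [array([585.2, -95.1]), array([220.9,  29.1]), np.float64(2.5)])
yellow (278, array([528.2,  91.4,   3.2]), [array([576.2,  91.9]), array([220.3,  28.4]), np.float64(2.3)])
tube>60 (1345, array([617.2,  -1.5,  78.8]), [array([ 709.9, -108.9]), array([161.1, 500.3]), np.float64(47.9)]) top 93.25456737162197
blue (57, array([580.3,   3.7,  83.4]), [array([586. ,   4.2]), array([117.7,   9.2]), np.float64(3.8)])
```

View pics/side.png

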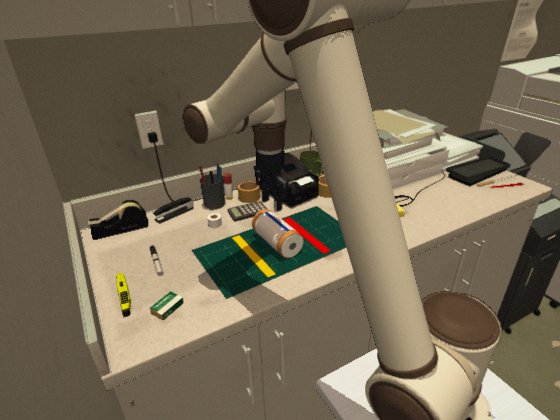

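The side view shows the tube at (278,233), with red to its right at (305,235) and the gripper above it. All the measurements agree, so I'll go down until the fingertips feel contact.

>>> {"api": "jog_arm", "payload": {
  "plan": [
    [60, [0, 0, 0.2], [0, 0, 0]],
    [60, [0, 0, 0.4], [0, 0, 0]],
    [60, [0, 0, 0.48], [0, 0, 0]],
    [60, [0, 0, 0.48], [0, 0, 0]],
    [60, [0, 0, 0.48], [0, 0, 0]]
  ]
}}

```text
clock: 1.7
position: [587.7, 17.2, 84.2]
ee_rot: [0.733, -0.681, 0.001, -0.001]
contact_force: [0.7, -1.2, -0.2]
gripper_width: 59.8
grasp_force: 0.0
```

>>> {"api": "jog_arm", "payload": {
  "plan": [
    [60, [0, 0, 0.02], [0, 0, 0]],
    [60, [0, 0, 0.02], [0, 0, 0]],
    [60, [0, 0, 0.02], [0, 0, 0]]
  ]
}}

```text
clock: 2.08
position: [587.1, 17.0, 81.5]
ee_rot: [0.733, -0.681, 0.0, -0.0]
contact_force: [0.4, -0.0, 1.0]
gripper_width: 59.9
grasp_force: 0.0
```

>>> {"api": "jog_arm", "payload": {
  "plan": [
    [60, [0, 0, 0.02], [0, 0, 0]],
    [60, [0, 0, 0.02], [0, 0, 0]],
    [60, [0, 0, 0.02], [0, 0, 0]]
  ]
}}

```text
clock: 2.45
position: [587.0, 17.0, 79.3]
ee_rot: [0.733, -0.681, -0.0, 0.0]
contact_force: [-0.1, -0.9, -0.2]
gripper_width: 59.7
grasp_force: 0.0
```

>>> {"api": "jog_arm", "payload": {
  "plan": [
    [60, [0, 0, 0.01], [0, 0, 0]],
    [60, [0, 0, 0.01], [0, 0, 0]],
    [60, [0, 0, 0.01], [0, 0, 0]]
  ]
}}

```text
clock: 2.82
position: [587.0, 17.0, 78.3]
ee_rot: [0.733, -0.681, -0.0, 0.0]
contact_force: [0.1, -0.2, 0.7]
gripper_width: 60.1
grasp_force: 0.0
```

>>> {"api": "jog_arm", "payload": {
  "plan": [
    [60, [0, 0, 0.01], [0, 0, 0]],
    [60, [0, 0, 0.01], [0, 0, 0]],
    [60, [0, 0, 0.01], [0, 0, 0]]
  ]
}}

```text
clock: 3.2
position: [587.1, 17.0, 77.5]
ee_rot: [0.733, -0.681, 0.0, -0.0]
contact_force: [-0.4, 0.8, 2.3]
gripper_width: 60.2
grasp_force: 1.0
```

>>> {"api": "jog_arm", "payload": {
  "plan": [
    [60, [0, 0, 0.01], [0, 0, 0]],
    [60, [0, 0, 0.01], [0, 0, 0]],
    [60, [0, 0, 0.01], [0, 0, 0]]
  ]
}}

```text
clock: 3.58
position: [587.2, 17.0, 77.4]
ee_rot: [0.733, -0.681, 0.0, -0.0]
contact_force: [-2.0, 0.3, 6.8]
gripper_width: 60.1
grasp_force: 3.2
```

Contact is at TCP z of about 77.5 mm, with 7 N of force. First rolling stroke:

>>> {"api": "jog_arm", "payload": {
  "plan": [
    [60, [0.03, 0, 0], [0, 0, 0]],
    [60, [0.08, 0, 0], [0, 0, 0]],
    [60, [0.14, 0, 0], [0, 0, 0]],
    [60, [0.2, 0, 0], [0, 0, 0]],
    [60, [0.26, 0, 0], [0, 0, 0]],
    [60, [0.32, 0, 0], [0, 0, 0]],
    [60, [0.38, 0, 0], [0, 0, 0]],
    [60, [0.43, 0, 0], [0, 0, 0]],
    [60, [0.46, 0, 0], [0, 0, 0]],
    [60, [0.46, 0, 0], [0, 0, 0]]
  ]
}}

```text
clock: 4.82
position: [590.4, -29.5, 77.7]
ee_rot: [0.733, -0.681, 0.0, 0.0]
contact_force: [-2.3, -1.2, 7.8]
gripper_width: 60.1
grasp_force: 4.1
```

>>> {"api": "jog_arm", "payload": {
  "plan": [
    [60, [0, 0, -0.04], [0, 0, 0]],
    [60, [0, 0, -0.15], [0, 0, 0]],
    [60, [0, 0, -0.3], [0, 0, 0]],
    [60, [0, 0, -0.3], [0, 0, 0]],
    [60, [0, 0, -0.3], [0, 0, 0]],
    [60, [0, 0, -0.3], [0, 0, 0]]
  ]
}}

```text
clock: 5.58
position: [590.0, -28.9, 105.8]
ee_rot: [0.733, -0.681, -0.0, 0.0]
contact_force: [-0.1, -0.5, 0.3]
gripper_width: 59.9
grasp_force: 0.0
```

```bash
python3 - <<'E'
from h import *
s=read_state();print(s["position"],s["contact_force"])
a,_=measure("wrist");save(a,"w2.png")
E
```

```text
[589.96915945 -28.88360871 105.81880747] [-0.12106842 -0.53241642  0.31775156]
wrist red (13976, array([584.6, -94.3,   4.6]), [array([584.1, -94.1]), array([221.7,  25.9]), np.float64(2.5)])
yellow (3179, array([575.3,  92.4,   4.7]), [array([580.7,  93.6]), array([142.7,  27.9]), np.float64(2.5)])
tube>60 (35039, array([589.2, -33.1,  80.2]), [array([588.3, -20.8]), array([164.3,  72.1]), np.float64(4.3)]) top 84.73440408190592
blue (4263, array([590.1, -40.7,  78. ]), [array([589.7, -40.7]), array([119.4,   8.2]), np.float64(3.9)])
```

View pics/w2.png

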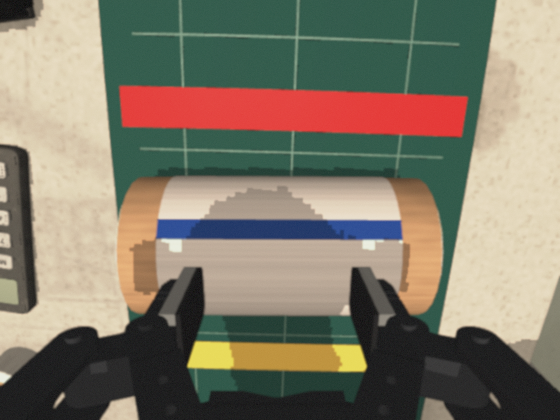

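The tube rolled as predicted. It's now near y=-20 and the seam has turned about 0.55 rad, at (280,229) in the picture. Next, two more strokes.

>>> {"api": "jog_arm", "payload": {
  "plan": [
    [60, [-0.12, 0, 0], [0, 0, 0]],
    [60, [-0.23, 0, 0], [0, 0, 0]],
    [60, [-0.23, 0, 0.12], [0, 0, 0]],
    [60, [-0.23, 0, 0.24], [0, 0, 0]],
    [60, [-0.23, 0, 0.28], [0, 0, 0]],
    [60, [-0.23, 0, 0.3], [0, 0, 0]],
    [60, [-0.23, 0, 0.3], [0, 0, 0]],
    [60, [-0.23, 0, 0.3], [0, 0, 0]]
  ]
}}

```text
clock: 6.62
position: [587.6, -6.6, 77.3]
ee_rot: [0.732, -0.681, -0.001, 0.001]
contact_force: [-4.8, 0.6, 8.2]
gripper_width: 60.0
grasp_force: 4.3
```

>>> {"api": "jog_arm", "payload": {
  "plan": [
    [60, [0.03, 0, 0], [0, 0, 0]],
    [60, [0.08, 0, 0], [0, 0, 0]],
    [60, [0.14, 0, 0], [0, 0, 0]],
    [60, [0.2, 0, 0], [0, 0, 0]],
    [60, [0.26, 0, 0], [0, 0, 0]],
    [60, [0.32, 0, 0], [0, 0, 0]],
    [60, [0.38, 0, 0], [0, 0, 0]],
    [60, [0.44, 0, 0], [0, 0, 0]],
    [60, [0.49, 0, 0], [0, 0, 0]],
    [60, [0.5, 0, 0], [0, 0, 0]]
  ]
}}

```text
clock: 7.88
position: [591.1, -57.1, 77.5]
ee_rot: [0.732, -0.681, -0.0, 0.001]
contact_force: [-4.4, 0.3, 8.6]
gripper_width: 60.5
grasp_force: 4.5
```

>>> {"api": "jog_arm", "payload": {
  "plan": [
    [60, [0, 0, 0], [0, 0, 0]],
    [60, [0, 0, -0.04], [0, 0, 0]],
    [60, [0, 0, -0.15], [0, 0, 0]],
    [60, [0, 0, -0.3], [0, 0, 0]],
    [60, [0, 0, -0.3], [0, 0, 0]],
    [60, [0, 0, -0.3], [0, 0, 0]],
    [60, [0, 0, -0.3], [0, 0, 0]]
  ]
}}

```text
clock: 8.75
position: [591.9, -55.8, 105.8]
ee_rot: [0.733, -0.681, -0.0, 0.0]
contact_force: [-0.3, -0.3, 0.2]
gripper_width: 59.7
grasp_force: 0.0
```

```bash
python3 - <<'E'
from h import *
s=read_state();print(s["position"],s["contact_force"])
measure("wrist")
E
```

```text
[591.94950666 -55.77269263 105.8059684 ] [-0.34785953 -0.29550509  0.16912331]
wrist red (12831, array([585.2, -94.4,   4.6]), [array([583.7, -94. ]), array([221.5,  26.2]), np.float64(2.5)])
yellow (3011, array([575.4,  89.9,   4.7]), [array([549.7,  79.1]), array([198.7,  67.4]), np.float64(21.6)])
tube>60 (34656, array([590.9, -59. ,  79.9]), [array([590.1, -47.1]), array([164.1,  70.3]), np.float64(4.2)]) top 84.69848465399278
blue (2178, array([592. , -81.7,  58.8]), [array([592.5, -81.7]), array([118.4,   3.7]), np.float64(3.8)])
```

>>> {"api": "jog_arm", "payload": {
  "plan": [
    [60, [-0.12, 0, 0], [0, 0, 0]],
    [60, [-0.24, 0, 0], [0, 0, 0]],
    [60, [-0.24, 0, 0.12], [0, 0, 0]],
    [60, [-0.24, 0, 0.24], [0, 0, 0]],
    [60, [-0.24, 0, 0.28], [0, 0, 0]],
    [60, [-0.24, 0, 0.3], [0, 0, 0]],
    [60, [-0.24, 0, 0.3], [0, 0, 0]],
    [60, [-0.24, 0, 0.3], [0, 0, 0]]
  ]
}}

```text
clock: 9.8
position: [589.5, -32.5, 77.4]
ee_rot: [0.732, -0.681, -0.001, 0.001]
contact_force: [-4.9, 0.1, 8.1]
gripper_width: 60.0
grasp_force: 4.5
```

>>> {"api": "jog_arm", "payload": {
  "plan": [
    [60, [0.03, 0, 0], [0, 0, 0]],
    [60, [0.08, 0, 0], [0, 0, 0]],
    [60, [0.14, 0, 0], [0, 0, 0]],
    [60, [0.2, 0, 0], [0, 0, 0]],
    [60, [0.26, 0, 0], [0, 0, 0]],
    [60, [0.32, 0, 0], [0, 0, 0]],
    [60, [0.38, 0, 0], [0, 0, 0]],
    [60, [0.44, 0, 0], [0, 0, 0]],
    [60, [0.49, 0, 0], [0, 0, 0]],
    [60, [0.5, 0, 0], [0, 0, 0]]
  ]
}}

```text
clock: 11.05
position: [593.0, -83.0, 77.4]
ee_rot: [0.732, -0.681, -0.0, 0.001]
contact_force: [-4.5, -1.0, 8.4]
gripper_width: 60.0
grasp_force: 4.3
```

>>> {"api": "jog_arm", "payload": {
  "plan": [
    [60, [0, 0, 0], [0, 0, 0]],
    [60, [0, 0, -0.04], [0, 0, 0]],
    [60, [0, 0, -0.15], [0, 0, 0]],
    [60, [0, 0, -0.3], [0, 0, 0]],
    [60, [0, 0, -0.3], [0, 0, 0]],
    [60, [0, 0, -0.3], [0, 0, 0]],
    [60, [0, 0, -0.3], [0, 0, 0]]
  ]
}}

```text
clock: 11.92
position: [593.9, -81.7, 105.8]
ee_rot: [0.733, -0.681, -0.0, 0.0]
contact_force: [0.2, -0.3, -0.2]
gripper_width: 59.5
grasp_force: 0.0
```

```bash
python3 - <<'E'
from h import *
s=read_state();print(s["position"],s["contact_force"])
measure("wrist");measure("side")
E
```

```text
[593.85341522 -81.68305913 105.7986178 ] [ 0.16308265 -0.32337278 -0.16761089]
wrist red (2603, array([ 578.5, -102.5,    4.6]), [array([583.9, -96.1]), array([221.8,  25.6]), np.float64(1.5)])
yellow (69, array([639.8,  83.8,   4.7]), [array([582.4,  84.2]), array([128.2,   8.6]), np.float64(2.3)])
tube>60 (34178, array([592.6, -84.3,  80. ]), [array([591.7, -71.5]), array([163.8,  71. ]), np.float64(4.0)]) top 84.71465027715172
blue (0, array([nan, nan, nan]), [array([0., 0.]), array([0., 0.]), np.float64(0.0)])
side red (76, array([496. , -98.6,   3.3]), [array([496. , -98.5]), array([43.1, 28.1]), np.float64(6.1)])
yellow (105, array([655.3,  95.3,   3.5]), [array([655.2,  94.5]), array([60.9, 28.4]), np.float64(1.6)])
tube>60 (1000, array([595. , -63.6,  77. ]), [array([ 671.9, -126.5]), array([163.7, 367.4]), np.float64(63.3)]) top 90.79830693591465
blue (0, array([nan, nan, nan]), [array([0., 0.]), array([0., 0.]), np.float64(0.0)])
  return _methods._mean(a, axis=axis, dtype=dtype,
  ret = um.true_divide(
```

>>> {"api": "jog_arm", "payload": {
  "plan": [
    [60, [-0.12, 0, 0], [0, 0, 0]],
    [60, [-0.24, 0, 0], [0, 0, 0]],
    [60, [-0.24, 0, 0.12], [0, 0, 0]],
    [60, [-0.24, 0, 0.24], [0, 0, 0]],
    [60, [-0.24, 0, 0.28], [0, 0, 0]],
    [60, [-0.24, 0, 0.3], [0, 0, 0]],
    [60, [-0.24, 0, 0.3], [0, 0, 0]],
    [60, [-0.24, 0, 0.3], [0, 0, 0]]
  ]
}}

```text
clock: 13.02
position: [591.4, -58.5, 77.5]
ee_rot: [0.732, -0.681, -0.0, 0.001]
contact_force: [-5.1, 1.6, 9.3]
gripper_width: 59.9
grasp_force: 4.6
```

>>> {"api": "jog_arm", "payload": {
  "plan": [
    [60, [0.03, 0, 0], [0, 0, 0]],
    [60, [0.08, 0, 0], [0, 0, 0]],
    [60, [0.14, 0, 0], [0, 0, 0]],
    [60, [0.2, 0, 0], [0, 0, 0]],
    [60, [0.26, 0, 0], [0, 0, 0]],
    [60, [0.32, 0, 0], [0, 0, 0]],
    [60, [0.38, 0, 0], [0, 0, 0]],
    [60, [0.43, 0, 0], [0, 0, 0]],
    [60, [0.46, 0, 0], [0, 0, 0]],
    [60, [0.47, 0, 0], [0, 0, 0]]
  ]
}}

```text
clock: 14.28
position: [594.7, -105.9, 77.5]
ee_rot: [0.732, -0.681, -0.001, 0.001]
contact_force: [-5.4, -0.7, 9.0]
gripper_width: 60.0
grasp_force: 4.5
```

>>> {"api": "jog_arm", "payload": {
  "plan": [
    [60, [0, 0, 0], [0, 0, 0]],
    [60, [0, 0, 0], [0, 0, 0]],
    [60, [0, 0, -0.04], [0, 0, 0]],
    [60, [0, 0, -0.15], [0, 0, 0]],
    [60, [-0.2, 0, -0.5], [0, 0, 0]],
    [60, [-0.4, 0, -1.0], [0, 0, 0]],
    [60, [-0.4, 0, -1.0], [0, 0, 0]],
    [60, [-0.4, 0, -1.0], [0, 0, 0]],
    [60, [-0.4, 0, -1.0], [0, 0, 0]]
  ]
}}

```text
clock: 15.4
position: [592.2, -65.1, 175.0]
ee_rot: [0.732, -0.681, -0.001, 0.001]
contact_force: [-0.2, 0.5, -0.3]
gripper_width: 59.9
grasp_force: 0.0
```

```bash
python3 - <<'E' 2>/dev/null
from h import *
s=read_state();print(s["clock"],s["position"],s["contact_force"])
a,W=measure("wrist");save(a,"w3.png")
q=W[(W[...,2]>60)&(W[...,2]<90)&(abs(W[...,0]-592)<85)&(abs(W[...,1]+94)<60)]
from scipy.optimize import least_squares
f=lambda p:(np.hypot((q[:,1]-p[0]-p[1]*(q[:,0]-590))/np.hypot(1,p[1]),q[:,2]-p[2])-40)
print(least_squares(f,[-94,.07,44],loss="soft_l1").x,q[:,0].min(),q[:,0].max())
E
```

```text
15.4 [592.24719701 -65.07391845 174.99011552] [-0.15438909  0.50881857 -0.25038194]
wrist red (402, array([ 479.5, -100. ,    4.5]), [array([479.6, -98.6]), array([12.7, 25.8]), np.float64(4.2)])
yellow (3211, array([582.2,  93. ,   4.7]), [array([579.7,  93.6]), array([165.6,  27. ]), np.float64(2.0)])
tube>60 (29117, array([ 604.7, -103.6,   79.8]), [array([ 645.8, -104.6]), array([113.3, 278.7]), np.float64(77.8)]) top 84.99282027138345
blue (0, array([nan, nan, nan]), [array([0., 0.]), array([0., 0.]), np.float64(0.0)])
[-9.34902428e+01  6.86155343e-02  4.41757977e+01] 511.2105595120369 676.5108333486157
```

View pics/w3.png

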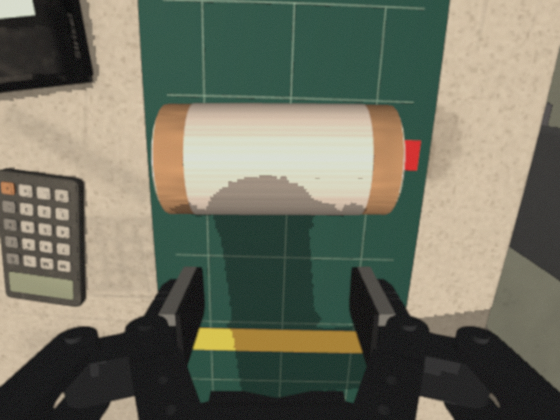

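The tube lies on the red strip, whose end shows at (412,155). Its fitted axis is within 1 mm of the strip's centre line, it sits about 10 mm off lengthwise, and the arm is clear.

```bash
python3 -c "
from bench import *
print(job_done())"
```

```text
the job is handed in; nothing more can be done
None
```

I rolled the tube onto the red strip in four strokes on its top and handed the job in at about 15 s; by my last measurement its axis was within 1 mm of the strip's centre line, 0.03 rad off its direction and 10 mm off lengthwise, but the hand-in returned no verdict.

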